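# Reload the colorant turntable

### The job

Turn the colorant turntable by its hub bar until the hole in its ear lines up with the hole in the stand's lug, then take the index pin from its parking block and push it fully home through both to lock the table. Only once it is locked, change the cartridges: stand the spent one upright in the white tray and slide every fresh cartridge on the bench fully home into a tube of its own, any tube, and leave the pin in. Do not knock the tin, the jar or the cup about.

Things in the scene. Friction and masses are not known exactly. Their poses are not given: they have to be found in the camera images.
- hub_bar (a point): centre of the black upright bar on the turntable's hub by which it is turned: 60 mm long (along this point's x axis, which points towards the ear), 18 mm thick (along its y axis), 45 mm high (from 102 to 147 mm above the table); it lies on the upright turning axis. The turntable turns freely both ways, without stops, and stays where left. The tubes begin 69 mm from the axis.
- ear_hole (a point): centre of the hole in the turntable's ear, at the ear's top face (58 mm above the table, 100 mm from the turning axis). The ear is a flat tongue, 46 mm wide and 10 mm thick, that sticks out between two tubes; the hole is 17 mm across. Turns with the turntable.
- lug_hole (a point): centre of the 17 mm hole in the fixed stand's lug (a grey block 52 mm wide that sticks out under the turntable and beyond it), at the lug's top face, 44 mm above the table, 100 mm from the turning axis; it goes right through to the table.
- pin_mid (a point): centre of the upright index pin, half-way up its 95 mm: steel shank 14 mm across and 52 mm long, its last 8 mm tapered to 8 mm; flange 32 mm across, 5 mm thick, its underside 4.5 mm above this point; then a black round grip 22 mm across, 38 mm long, to the top. 0.12 kg. It starts in the parking block, flange on the block; fully home in ear and lug its flange lies on the ear.
- park_top (a point): centre of the hole (18 mm) at the top of the wooden parking block, 60 x 60 mm and 56 mm high, in which the pin waits; fixed.
- tray: fixed white open tray for empties, 130 x 130 mm outside, walls 40 mm high and 5 mm thick, floor 5 mm thick; origin at the centre of its underside
- spent_mid (a point): centre (half-way up) of the spent cartridge, which stands in one of the turntable's tubes at the start: same shape and size as the fresh ones, 0.15 kg, with a dark open mouth on top
- fresh1_mid (a point): centre (half-way up, 52.5 mm above its foot) of a fresh cartridge standing on the bench (it may be absent): a plain aluminium cylinder 50 mm in diameter and 65 mm high with a bevelled foot and, on top, a white plastic round neck 30 mm in diameter and 40 mm high (105 mm in all, 0.25 kg)
- fresh2_mid (a point): centre (half-way up, 52.5 mm above its foot) of a fresh cartridge standing on the bench (it may be absent): a plain aluminium cylinder 50 mm in diameter and 65 mm high with a bevelled foot and, on top, a white plastic round neck 30 mm in diameter and 40 mm high (105 mm in all, 0.25 kg)
- fresh3_mid (a point): centre (half-way up, 52.5 mm above its foot) of a fresh cartridge standing on the bench (it may be absent): a plain aluminium cylinder 50 mm in diameter and 65 mm high with a bevelled foot and, on top, a white plastic round neck 30 mm in diameter and 40 mm high (105 mm in all, 0.25 kg)
- fresh4_mid (a point): centre (half-way up, 52.5 mm above its foot) of a fresh cartridge standing on the bench (it may be absent): a plain aluminium cylinder 50 mm in diameter and 65 mm high with a bevelled foot and, on top, a white plastic round neck 30 mm in diameter and 40 mm high (105 mm in all, 0.25 kg)
- well1 (a point): centre of the floor inside tube 1 of the turntable (58 mm above the table, 100 mm from the turning axis, 72 degrees counter-clockwise from the ear): an upright grey plastic tube, 54 mm bore, 61 mm outside, 50 mm deep (rim 108 mm above the table). Turns with the turntable.
- well2 (a point): centre of the floor inside tube 2 of the turntable (58 mm above the table, 100 mm from the turning axis, 144 degrees counter-clockwise from the ear): an upright grey plastic tube, 54 mm bore, 61 mm outside, 50 mm deep (rim 108 mm above the table). Turns with the turntable.
- well3 (a point): centre of the floor inside tube 3 of the turntable (58 mm above the table, 100 mm from the turning axis, 216 degrees counter-clockwise from the ear): an upright grey plastic tube, 54 mm bore, 61 mm outside, 50 mm deep (rim 108 mm above the table). Turns with the turntable.
- well4 (a point): centre of the floor inside tube 4 of the turntable (58 mm above the table, 100 mm from the turning axis, 288 degrees counter-clockwise from the ear): an upright grey plastic tube, 54 mm bore, 61 mm outside, 50 mm deep (rim 108 mm above the table). Turns with the turntable.
- tin: bystander: a paint tin, 84 mm across, 100 mm high; origin at the centre of its underside
- jar: bystander: a glass jar, 52 mm across, 70 mm high; origin at the centre of its underside
- pot: bystander: a black cup, 70 mm across, 75 mm high; origin at the centre of its underside
Not all that is in view belongs to the job. Leave any brown or pink look-alike of the part that bears pin_mid alone.

How it is judged:
On the way, in this order (a step that is already met when the one before it is completed fails the run):
1. the turntable is turned until the ear's hole is over the lug's hole (horizontal distance between ear_hole and lug_hole below 0.006 m), for 0.2 s.
2. the index pin is fully home through ear and lug (horizontal distance between each of ear_hole, pin_mid and lug_hole below 0.006 m and height (world z) of pin_mid below 0.06 m and angle between pin_mid's own z axis and vertical below 0.12 rad), for 0.2 s.
3. the spent cartridge stands in the tray (x of spent_mid in the frame of tray between -0.05 and 0.05 m and y of spent_mid in the frame of tray between -0.05 and 0.05 m and height (world z) of spent_mid below 0.065 m and angle between spent_mid's own z axis and vertical below 0.15 rad), for 0.2 s.
At the end, for the whole second after the job is handed in: Pin upright through both holes (within 6 mm of the lug hole axis, flange within 6 mm of the ear); spent cartridge upright inside the tray; every fresh cartridge upright in a tube (within 6 mm of its axis, foot within 6 mm of the floor) (all of step 2 and all of step 3 and (horizontal distance between fresh1_mid and well1 below 0.006 m or horizontal distance between fresh1_mid and well2 below 0.006 m or horizontal distance between fresh1_mid and well3 below 0.006 m or horizontal distance between fresh1_mid and well4 below 0.006 m) and height (world z) of each of fresh1_mid, fresh2_mid, fresh3_mid, fresh4_mid below 0.116 m and angle between each of fresh1_mid, fresh2_mid, fresh3_mid, fresh4_mid's own z axis and vertical below 0.12 rad and (horizontal distance between fresh2_mid and well1 below 0.006 m or horizontal distance between fresh2_mid and well2 below 0.006 m or horizontal distance between fresh2_mid and well3 below 0.006 m or horizontal distance between fresh2_mid and well4 below 0.006 m) and (horizontal distance between fresh3_mid and well1 below 0.006 m or horizontal distance between fresh3_mid and well2 below 0.006 m or horizontal distance between fresh3_mid and well3 below 0.006 m or horizontal distance between fresh3_mid and well4 below 0.006 m) and (horizontal distance between fresh4_mid and well1 below 0.006 m or horizontal distance between fresh4_mid and well2 below 0.006 m or horizontal distance between fresh4_mid and well3 below 0.006 m or horizontal distance between fresh4_mid and well4 below 0.006 m)); the robot touches nothing.
It fails at once if a fresh cartridge put into a tube while the pin is not in ((((horizontal distance between fresh1_mid and well1 below 0.008 m or horizontal distance between fresh1_mid and well2 below 0.008 m or horizontal distance between fresh1_mid and well3 below 0.008 m or horizontal distance between fresh1_mid and well4 below 0.008 m) and height (world z) of fresh1_mid below 0.13 m) or ((horizontal distance between fresh2_mid and well1 below 0.008 m or horizontal distance between fresh2_mid and well2 below 0.008 m or horizontal distance between fresh2_mid and well3 below 0.008 m or horizontal distance between fresh2_mid and well4 below 0.008 m) and height (world z) of fresh2_mid below 0.13 m) or ((horizontal distance between fresh3_mid and well1 below 0.008 m or horizontal distance between fresh3_mid and well2 below 0.008 m or horizontal distance between fresh3_mid and well3 below 0.008 m or horizontal distance between fresh3_mid and well4 below 0.008 m) and height (world z) of fresh3_mid below 0.13 m) or ((horizontal distance between fresh4_mid and well1 below 0.008 m or horizontal distance between fresh4_mid and well2 below 0.008 m or horizontal distance between fresh4_mid and well3 below 0.008 m or horizontal distance between fresh4_mid and well4 below 0.008 m) and height (world z) of fresh4_mid below 0.13 m)) and not (horizontal distance between pin_mid and lug_hole below 0.01 m and height (world z) of pin_mid below 0.075 m)).
It fails at once if the tin, the jar or the cup shoved more than 50 mm or knocked over (distance of any of tin, jar, pot from where it was at the start of the episode above 0.05 m or angle between any of tin, jar, pot's own z axis and vertical above 0.6 rad).
Of fresh1, fresh2, fresh3, fresh4 only 2 to 4 are there at a start; the rules pass over those that are not, and their reading is None.
At some moment in a run one of fresh1, fresh2, fresh3, fresh4 may be knocked a few centimetres aside while the robot is not near it.
Once in a run the grip may slacken for a moment while it holds something.
It also fails if it takes over 210 s, if anything falls off the work surface, if the arm or the gripper's body presses on something with over 40 N, if the wrist force passes 120 N, or if a joint passes its speed limit or range.

### The arm

A 7-joint arm with a two-finger parallel gripper is mounted at the origin on the work surface. World frame = base frame: x ahead of the robot, y to its left, z up, the work surface at z = 0. Lengths are in m, angles in rad, forces in N, time in s.
With the tool pointing down it reaches from about 0.375 to 0.925 m from the base axis. Payload 3.1 kg.
Tool frame: the origin (TCP) lies between the finger pads; the fingertips stand 19 mm ahead of it and the grasp point (between the pads) is the TCP; z points along the fingers, y is the line along which they close (so a half turn about z gives the same grasp; the last joint's range is limited). The gripper opens to 85 mm and grips with 20 to 120 N. Pads are 22 mm wide; open, the fingers measure 114 mm over their backs; the gripper's body (76 mm by 85 mm) begins 54 mm behind the grasp point. The pads swing forward as they close: fully open they stand 13 mm farther back than shut.
Start: joints at [-1.386, 0.383, 0.044, 1.598, -0.018, 1.161, -0.05], TCP at [0.181, 0.624, 0.225] pointing down, gripper open.
Joint ranges: [-2.61, 2.61], [-0.41, 2.15], [-1.48, 1.57], [0, 2.5], [-1.57, 4.71], [0.05, 1.97], [-2.85, 2.85]. Speed limits (rad/s): [2.79, 2.79, 3.14, 3.14, 3.14, 3.14, 3.14].

### API

Orientations are given as a unit quaternion [x, y, z, w].
In Python, from bench import move_ptp, movel, move_j, move_gripper, pause, inverse_kinematics, read_camera, camera_params, MotionError, sign_off, look_for, tip_of, read_time_s, read_qpos, read_joint_vel, read_effort, read_eef_pos, read_tcp_rot, read_ft_force, read_ft_torque, read_finger_gap, read_grasp_force gives the robot as it stands. Calls block until the motion is done:
- move_ptp(position, orientation): joint-space move of the TCP to a pose.
- movel(position, orientation=None, speed=0.15): straight line of the TCP; orientation=None keeps the orientation; speed is the mean speed in m/s.
- move_j(angles): joint-space move.
- move_gripper(opening, effort=None): finger opening in m; effort is the grip in N (None keeps the last); returns when the fingers have stopped.
- pause(seconds).
- inverse_kinematics(position, orientation): joint angles nearest the present ones, or None.
- read_camera(name): name is "side" or "top" or "wrist"; returns the picture (420x560x3 uint8, red, green, blue); there is no depth.
- camera_params(name): a dict with "K" (3x3 intrinsics, pixels), "camera_from_world" (4x4, takes a point from world to camera coordinates). Camera axes: x right, y down, z forward; pixel columns grow to the right and rows downward; lengths in m; the calibration is good to about 2 mm. The wrist camera is an equidistant fisheye: a pixel r from the principal point sees the ray r / f radians off the axis. A picture is of the moment at which its call begins: read the wrist's pose just before it. camera_params takes no time and is no camera call; for the wrist camera it gives the pose at the moment of the call.
A pose or a line that the arm cannot do raises MotionError and nothing moves.
- sign_off(): hands the job in; it is judged then, once.
Trained networks look in the newest picture that a camera, given by its name, has taken for a name from the list of things; names that differ only in an ending like _2 or _b are one class to them, and where a whole thing is asked for, a point or a joint stands for the part that bears it (a point fixed in the world has none). Each returns a list of dicts, best first, with "confidence" (0 to 1); they miss things now and then, are a little off and sometimes report something else, mostly with a low value. They report only what shows in the picture. A call takes as long as a camera call. They do not tell look-alikes from the thing itself.
- look_for(camera, name): "at" ([column, row] in pixels, amid what is visible of it).
- tip_of(camera, name): "at" ([column, row] in pixels: a listed point, or the origin of a listed thing).
Readings, each from a call of its own:
- read_time_s(): time.
- read_qpos(): joint angles.
- read_joint_vel(): joint speeds.
- read_effort(): joint torques, N m.
- read_eef_pos(): TCP position.
- read_tcp_rot(): TCP orientation.
- read_ft_force(): force on the tool from outside, world axes, zero at the start.
- read_ft_torque(): the same for the moment, N m.
- read_finger_gap(): finger opening in m.
- read_grasp_force(): force on a finger pad.
Only numpy, scipy, OpenCV 4.12 (cv2) and the standard library are available. Lean on these libraries where they do the work, as an engineer would, in place of code of your own. Each camera call takes 0.05 s, during which the arm holds its last target. There are 200 camera calls.

## Working session

There is one attempt and no reset: what is moved stays moved. The work goes in short steps, each a Python script; the robot and the scene stay as the last script left them, time stands still between calls to the robot, and variables do not carry over. Pictures are saved under pics/ and viewed, at most 14 in all, crops included, and the job is handed in when it is done.

```bash
ls; mkdir -p pics
cat > h.py <<'E'
from bench import *
import numpy as np, cv2
from scipy.spatial.transform import Rotation as R
def snap(cam,fn=None):
    P=camera_params(cam); im=read_camera(cam)
    if fn: cv2.imwrite('pics/'+fn,im[:,:,::-1])
    return P,im
def ray(P,cam,px):
    K=np.array(P['K']);T=np.array(P['camera_from_world'])
    x=(px[0]-K[0,2])/K[0,0];y=(px[1]-K[1,2])/K[1,1]
    if cam=='wrist':
        r=np.hypot(x,y); d=np.array([np.sin(r)*x/max(r,1e-9),np.sin(r)*y/max(r,1e-9),np.cos(r)])
    else: d=np.array([x,y,1.])
    d/=np.linalg.norm(d); Rm=T[:3,:3]
    return -Rm.T@T[:3,3], Rm.T@d
def onz(P,cam,px,z):
    o,d=ray(P,cam,px); return o+d*(z-o[2])/d[2]
def proj(P,cam,X):
    K=np.array(P['K']);T=np.array(P['camera_from_world']); c=T[:3,:3]@np.array(X)+T[:3,3]
    if cam=='wrist':
        th=np.arctan2(np.hypot(c[0],c[1]),c[2]);a=np.arctan2(c[1],c[0]);x,y=th*np.cos(a),th*np.sin(a)
    else: x,y=c[:2]/c[2]
    return np.array([K[0,0]*x+K[0,2],K[1,1]*y+K[1,2]])
E
python3 - <<'E'
from h import *
print(read_tcp_rot())
Z=dict(hub_bar=.1245,ear_hole=.058,lug_hole=.044,pin_mid=.0605,park_top=.056,tray=0,spent_mid=.1105,fresh1_mid=.0525,well1=.058,tin=0,jar=0,pot=0)
for c in ('top','side'):
    P,im=snap(c,c+'0.png')
    o,_=ray(P,c,(280,210)); print(c,o.round(3))
    for n,z in Z.items():
        print(c,n,[(np.round(d['at']).astype(int).tolist(),round(d['confidence'],2),onz(P,c,d['at'],z)[:2].round(3).tolist()) for d in tip_of(c,n)])
E
```

```text
pics
[ 1.40902324e-01  9.90022613e-01 -1.32158274e-03 -1.21759117e-04]
top [0.356 0.004 1.195]
top hub_bar [([249, 173], 0.84, [0.599, 0.051]), ([284, 194], 0.48, [0.545, -0.038]), ([241, 214], 0.25, [0.492, 0.069])]
top ear_hole [([210, 186], 0.97, [0.575, 0.157]), ([236, 145], 0.3, [0.691, 0.091])]
top lug_hole [([240, 144], 0.96, [0.699, 0.081]), ([389, 195], 0.71, [0.56, -0.328])]
top pin_mid [([384, 280], 0.6, [0.331, -0.305]), ([344, 229], 0.6, [0.464, -0.201]), ([386, 251], 0.53, [0.409, -0.311]), ([276, 152], 0.49, [0.671, -0.019]), ([416, 240], 0.48, [0.439, -0.392]), ([387, 197], 0.34, [0.553, -0.319]), ([282, 193], 0.19, [0.558, -0.037])]
top park_top [([387, 250], 0.96, [0.412, -0.315]), ([156, 244], 0.5, [0.417, 0.295])]
top tray [([388, 198], 0.91, [0.56, -0.337]), ([386, 248], 0.66, [0.418, -0.329])]
top spent_mid [([284, 193], 0.72, [0.549, -0.04])]
top fresh1_mid [([240, 214], 0.35, [0.502, 0.076])]
top well1 [([240, 212], 0.94, [0.505, 0.075]), ([234, 144], 0.87, [0.692, 0.095]), ([276, 152], 0.84, [0.672, -0.02]), ([282, 196], 0.61, [0.55, -0.035]), ([248, 174], 0.
[... 441 characters left out ...]
[0.413, -0.307]), ([385, 368], 0.9, [0.422, -0.402]), ([303, 366], 0.67, [0.319, -0.314]), ([318, 294], 0.54, [0.454, -0.21]), ([299, 236], 0.31, [0.555, -0.038])]
side park_top [([341, 334], 0.85, [0.42, -0.306])]
side tray [([394, 325], 0.69, [0.559, -0.33])]
side spent_mid [([298, 219], 0.81, [0.551, -0.035])]
side fresh1_mid []
side well1 [([303, 199], 0.95, [0.684, 0.089]), ([255, 222], 0.81, [0.507, 0.08]), ([325, 214], 0.67, [0.679, -0.004]), ([297, 236], 0.65, [0.553, -0.033])]
side tin [([410, 272], 0.58, [0.723, -0.253])]
side jar [([256, 193], 0.82, [0.659, 0.282]), ([260, 202], 0.47, [0.636, 0.232])]
side pot [([149, 218], 0.66, [0.33, 0.356]), ([324, 220], 0.35, [0.721, 0.037])]
```

View pics/top0.png

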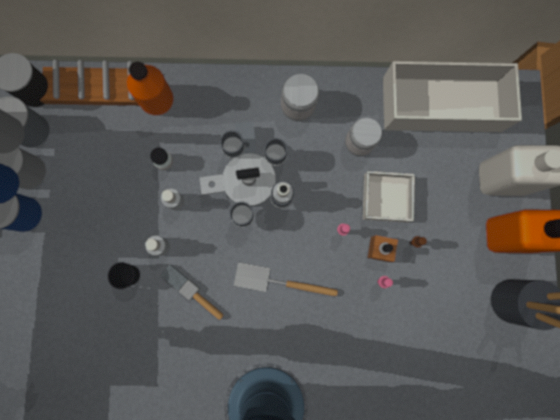

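View pics/side0.png

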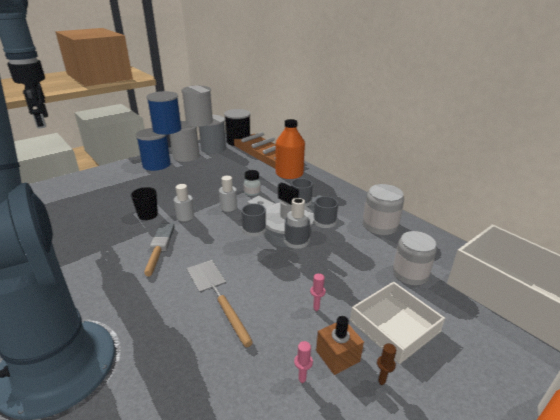

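The top view shows a black-gripped pin in the wooden block at (387,249). Its look-alikes are pink at (344,229) and (386,282) and brown at (417,241), none of them in the block, so the block pin is the right one. The fresh cartridges stand at (170,198) and (154,245), the spent one at (284,193). The jar is at (160,157), the tin at (365,135) and the cup at (123,275). Next I'll look at the turntable from the wrist camera.

```bash
cat >> h.py <<'E'
def q(yaw): # tool down, tool y axis at world angle yaw(rad)
    y=np.array([np.cos(yaw),np.sin(yaw),0]);z=np.array([0,0,-1.]);x=np.cross(y,z)
    return R.from_matrix(np.c_[x,y,z]).as_quat()
def tipsz(cam,P,n,z,k=8):
    return [(np.round(d['at']).astype(int).tolist(),round(d['confidence'],2),onz(P,cam,d['at'],z)[:2].round(4).tolist()) for d in tip_of(cam,n)[:k]]
E
python3 - <<'E'
from h import *
movel([0.181,.624,.42]);
for a in range(0,360,30):
    j=inverse_kinematics([.6,.05,.35],q(np.radians(a))); print(a,None if j is None else np.round(j,2))
y=R.from_quat(read_tcp_rot()).as_matrix()[:,1];print(np.degrees(np.arctan2(y[1],y[0])))
move_ptp([.56,.053,.36],q(np.radians(105)))
P,im=snap('wrist','w1.png'); print(ray(P,'wrist',(280,210)))
for n,z in dict(hub_bar=.1245,ear_hole=.058,lug_hole=.044,well1=.058,spent_mid=.1105).items(): print(n,tipsz('wrist',P,n,z))
E
```

```text
0 [-0.8   0.26  0.79  1.59 -0.19  1.37  0.01]
30 [-0.79  0.26  0.78  1.59 -0.18  1.37  0.53]
60 [-0.79  0.26  0.78  1.59 -0.18  1.37  1.06]
90 [-0.78  0.26  0.77  1.59 -0.18  1.37  1.58]
120 [-0.75  0.25  0.73  1.59 -0.17  1.37  2.09]
150 [-0.71  0.24  0.68  1.58 -0.15  1.37  2.6 ]
180 [ 0.76  0.47 -1.24  1.52  0.45  1.47  2.65]
210 [-1.14  0.52  1.39  1.6  -0.51  1.46 -2.33]
240 [-1.14  0.52  1.39  1.6  -0.51  1.46 -1.8 ]
270 [-0.83  0.27  0.83  1.59 -0.2   1.37 -1.55]
300 [-0.8   0.26  0.79  1.59 -0.19  1.37 -1.04]
330 [-0.8   0.26  0.79  1.59 -0.19  1.37 -0.51]
73.80073816982595
(array([0.49746397, 0.03695389, 0.50808446]), array([ 0.2408701 ,  0.08090984, -0.96717899]))
hub_bar [([270, 211], 0.64, [0.598, 0.0573])]
ear_hole [([339, 209], 0.85, [0.5858, 0.1563])]
lug_hole [([260, 259], 0.75, [0.6965, 0.0669]), ([92, 212], 0.16, [0.697, -0.2232])]
well1 [([301, 135], 0.85, [0.4996, 0.0744]), ([284, 262], 0.77, [0.6861, 0.1027]), ([218, 153], 0.74, [0.5526, -0.0312]), ([214, 233], 0.56, [0.6693, -0.0107])]
spent_mid [([207, 156], 0.72, [0.5533, -0.0355])]
```

View pics/w1.png

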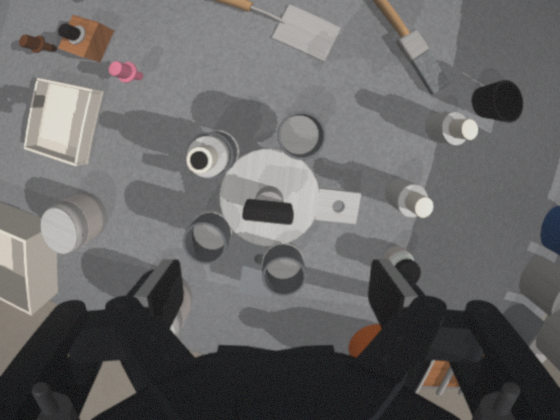

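Run:
```python
from h import *
from scipy.optimize import least_squares
obs={0:[.5858,.1563],72:[.4996,.0744],144:[.5526,-.0312],216:[.6693,-.0107],288:[.6861,.1027]}
def f(p):
    r=[]
    for k,o in obs.items():
        a=p[2]+np.radians(k); r+=list(p[:2]+.1*np.array([np.cos(a),np.sin(a)])-o)
    return r+[p[0]-.598,p[1]-.0573]
s=least_squares(f,[.598,.057,1.7]);c=s.x[:2];ea=s.x[2];la=np.arctan2(.0669-c[1],.6965-c[0])
print(c,np.degrees(ea),np.degrees(la),np.round(s.fun,4))
np.save('ax.npy',[c[0],c[1],ea,la])
y0=ea-np.pi/2
move_ptp([*c,.25],q(y0)); move_gripper(.05)
movel([*c,.20],q(y0))
P,im=snap('wrist','w2.png')
for n,z in dict(hub_bar=.1245,ear_hole=.058,lug_hole=.044).items(): print(n,tipsz('wrist',P,n,z))
```

```text
[0.59856667 0.05813333] 98.72098172477719 5.115293570004202 [-0.0024  0.0007  0.0003 -0.0001  0.0001  0.0005 -0.0004 -0.0022  0.0018
  0.0004  0.0006  0.0008]
hub_bar [([273, 225], 0.95, [0.598, 0.054])]
ear_hole [([273, 92], 0.9, [0.5827, 0.1532])]
lug_hole [([377, 203], 0.75, [0.6997, 0.0668])]
```

View pics/w2.png

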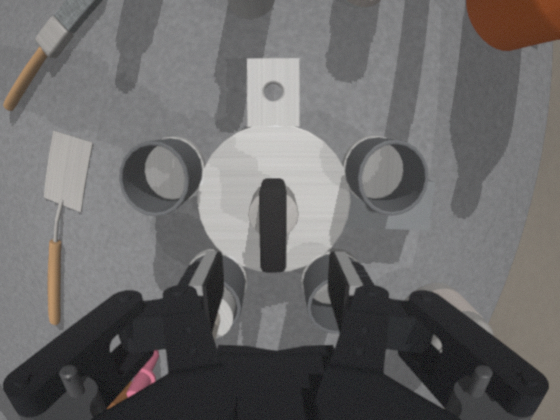

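Run:
```python
from h import *
c=np.array([.5985,.0567]);y0=np.radians(98.75-90)
move_ptp([*c,.2],q(y0)); movel([*c,.132],q(y0),speed=.08)
move_gripper(.0,effort=30); print(read_finger_gap(),read_grasp_force(),read_ft_force())
t=read_time_s(); tgt=np.radians(5.7-90)
for k in range(1,10):
    y=y0+(tgt-y0)*k/9
    move_ptp([*c,.132],q(y)); f=read_ft_force()
    if np.linalg.norm(f)>40: print('F',k,f); break
print(read_time_s()-t,read_ft_force(),read_time_s())
move_gripper(.05); movel([*c,.2]);
move_ptp([*(c+[-.06,.06]),.30],q(np.radians(-84)))
P,im=snap('wrist','w3.png')
for n,z in dict(hub_bar=.1245,ear_hole=.058,lug_hole=.044).items(): print(n,tipsz('wrist',P,n,z))
```

```text
0.01689030876716913 31.649186611175537 [-5.22009561  0.23639002  4.96837645]
2.4749999999999996 [-0.07580751 -3.22166139  3.97843386] 12.075
hub_bar [([341, 139], 0.82, [0.5993, 0.0577])]
ear_hole [([329, 58], 0.69, [0.6954, 0.0697])]
lug_hole [([330, 57], 0.77, [0.6993, 0.0669])]
```

View pics/w3.png

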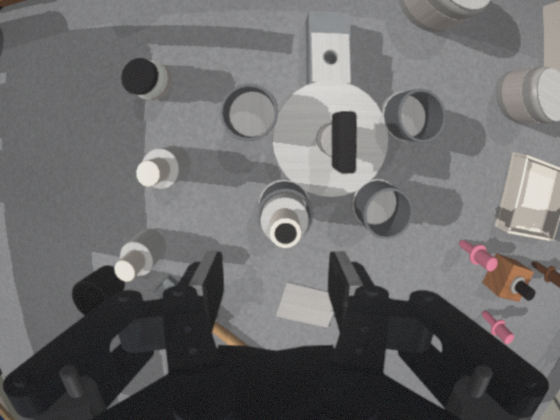

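Run:
```python
from h import *
move_ptp([.633,.066,.20],q(np.radians(-85)))
P,im=snap('wrist'); print(ray(P,'wrist',(280,210))[0])
for n,z in dict(ear_hole=.058,lug_hole=.044,hub_bar=.1245).items():
    print(n,tipsz('wrist',P,n,z))
p=proj(P,'wrist',[.698,.067,.05]); x,y=np.clip(p.astype(int),60,None); print(p)
cv2.imwrite('pics/w4.png',cv2.resize(im[max(0,y-60):y+60,x-70:x+70,::-1],None,fx=5,fy=5,interpolation=cv2.INTER_CUBIC))
```

```text
[0.69926647 0.07024653 0.34788688]
ear_hole [([278, 128], 0.93, [0.6983, 0.0682])]
lug_hole [([279, 129], 0.63, [0.6971, 0.0669]), ([381, 203], 0.5, [0.6357, -0.04])]
hub_bar [([282, 264], 0.76, [0.5992, 0.0566])]
[279.12598489 128.25894107]
```

View pics/w4.png

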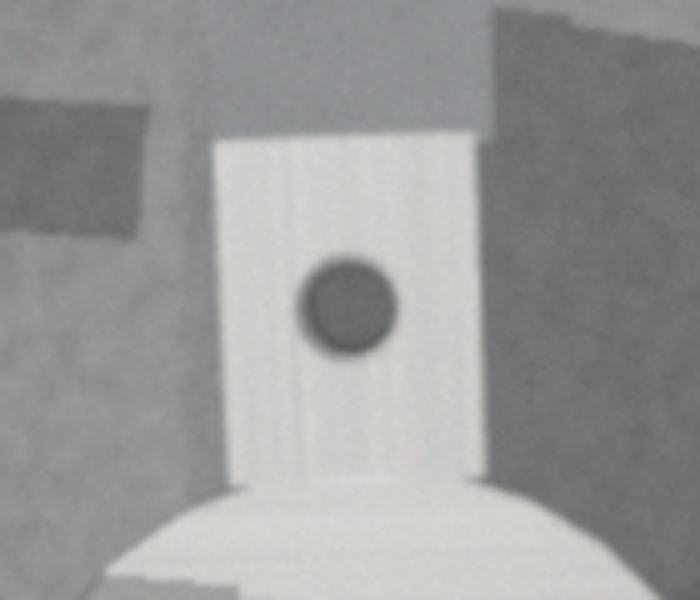

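The ear's hole is over the lug's, about 1.5 mm off. Next comes the pin: black grip, in the wooden block.

Run:
```python
from h import *
movel([.633,.066,.28]); yw=np.radians(-85)
move_ptp([.40,-.309,.24],q(yw))
P,im=snap('wrist','w5.png')
for n,z in dict(pin_mid=.0515,park_top=.056).items(): print(n,tipsz('wrist',P,n,z))
print([ (d['at'],d['confidence'],onz(P,'wrist',d['at'],.06)) for d in look_for('wrist','pin_mid')])
p=proj(P,'wrist',[.412,-.309,.08]).astype(int); print(p)
cv2.imwrite('pics/w5.png',cv2.resize(im[max(0,p[1]-90):p[1]+90,max(0,p[0]-120):p[0]+120,::-1],None,fx=3,fy=3))
```

```text
pin_mid [([276, 175], 0.96, [0.418, -0.3078]), ([361, 166], 0.95, [0.4364, -0.3966]), ([178, 121], 0.61, [0.4674, -0.1989]), ([267, 253], 0.57, [0.3302, -0.3055])]
park_top [([278, 176], 0.81, [0.4182, -0.3089])]
[([267.1, 256.2], 0.69, array([ 0.32990951, -0.30551688,  0.06      ])), ([275.3, 177.5], 0.66, array([ 0.41675021, -0.30664989,  0.06      ])), ([365.7, 167.9], 0.6, array([ 0.43628366, -0.39933784,  0.06      ]))]
[277 185]
```

View pics/w5.png

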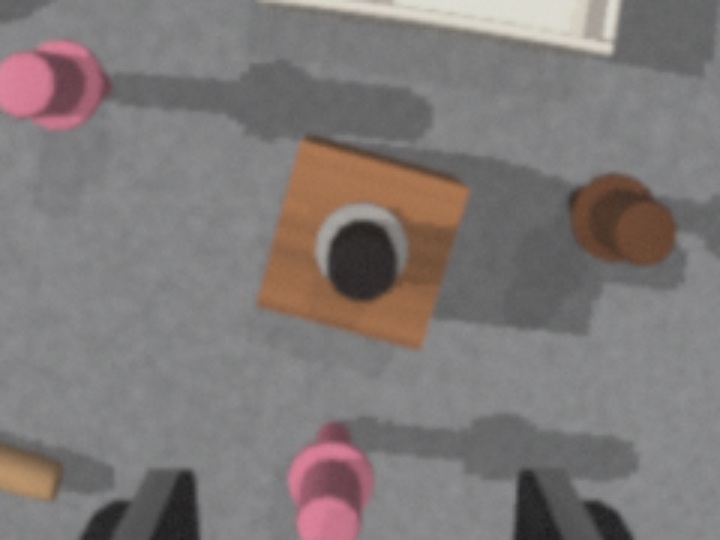

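The enlarged crop confirms it: the black grip sits on a steel flange in the wooden block at (362,262), with the pink and brown look-alikes outside it.

Run:
```python
from h import *
yw=np.radians(-85); x,y=.4175,-.308
move_gripper(.045); move_ptp([x,y,.16],q(yw)); movel([x,y,.084],q(yw),speed=.08)
move_gripper(0,effort=60); print(read_finger_gap(),read_grasp_force(),read_ft_force())
movel([x,y,.175],speed=.12); print(read_finger_gap(),read_grasp_force(),read_ft_force())
movel([x,y,.24]); move_ptp([.64,-.02,.27],q(yw)); move_ptp([.698,.067,.22],q(yw))
print(read_finger_gap(),read_grasp_force(),read_ft_force(),read_eef_pos(),read_time_s())
P,im=snap('wrist','w6.png'); print(tipsz('wrist',P,'pin_mid',.19)); 
P,im=snap('side'); p=proj(P,'side',[.698,.067,.15]).astype(int)
cv2.imwrite('pics/s6.png',cv2.resize(im[p[1]-60:p[1]+60,p[0]-70:p[0]+70,::-1],None,fx=4,fy=4))
```

```text
0.018438597185386096 58.62394630908966 [-0.98132452  1.04097823  5.67511509]
0.018775129756685573 58.72643530368805 [-0.03086526  0.21974133 -1.4807997 ]
0.018846585863927248 58.76558840274811 [-0.93142975 -1.37019865 -0.9501329 ] [0.69779396 0.06652915 0.21908444] 22.725
[([276, 240], 0.76, [0.7, 0.0658]), ([525, 366], 0.75, [0.5839, -0.1854])]
```

View pics/s6.png

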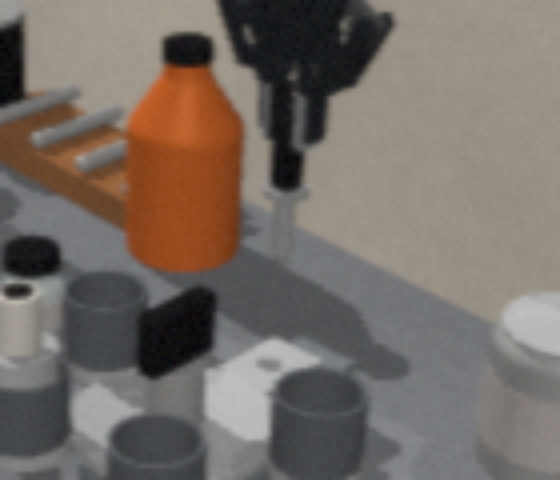

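Run:
```python
from h import *
P=camera_params('side'); 
p=proj(P,'side',[.698,.067,.15]).astype(int); o=p-[70,60]
for name,c in (('flange',(286,190)),('tip',(283,258)),('ear',(270,364)),('hubtoplft',(205,290))):
    px=o+np.array(c)/4; print(name,px)
for z in np.arange(.10,.24,.02): print(round(z,2),proj(P,'side',[.698,.067,z]).round(1))
print(proj(P,'side',[.698,.067,.058]))
P,im=snap('side');print(tipsz('side',P,'pin_mid',.19),tipsz('side',P,'ear_hole',.058,2))
P=camera_params('wrist')
for z in (.15,.17,.19,.21): print(z,proj(P,'wrist',[.698,.067,z]))
```

```text
flange [315.5 158.5]
tip [314.75 175.5 ]
ear [311.5 202. ]
hubtoplft [295.25 183.5 ]
0.1 [313. 188.]
0.12 [313.4 181.7]
0.14 [313.9 175.2]
0.16 [314.3 168.5]
0.18 [314.7 161.8]
0.2 [315.2 154.9]
0.22 [315.7 147.8]
[312.16576117 201.01103305]
[([316, 294], 0.89, [0.3535, -0.2973]), ([303, 365], 0.88, [0.2516, -0.3793]), ([315, 160], 0.72, [0.6894, 0.0582]), ([383, 366], 0.58, [0.3305, -0.4447]), ([395, 323], 0.5, [0.4018, -0.4109])] [([308, 201], 0.68, [0.6886, 0.0738]), ([290, 194], 0.48, [0.6765, 0.137])]
0.15 [272.13847128 222.61629899]
0.17 [271.80990742 231.54685741]
0.19 [271.41803422 242.24997536]
0.21 [270.94379018 255.27958293]
```

```bash
cat > ins.py <<'E'
from h import *
def insert(xy,yaw,z0,z1,step=.004,fmax=12,offs=None):
    """lower in small steps; on contact back up, try offsets"""
    offs=offs or [(0,0),(.002,0),(-.002,0),(0,.002),(0,-.002),(.002,.002),(-.002,.002),(-.002,-.002),(.002,-.002),(.004,0),(-.004,0),(0,.004),(0,-.004)]
    f0=read_ft_force(); xy=np.array(xy); zc=z0; i=0; z=z0
    while z>z1+1e-4:
        zn=max(z-step,z1); movel([*(xy+offs[i]),zn],q(yaw),speed=.06)
        f=np.array(read_ft_force())-f0
        if f[2]>fmax:
            zz=read_eef_pos()[2]; print('contact z',round(zz,4),'off',offs[i],f.round(1))
            if zz-z1<.004: break
            i+=1
            if i>=len(offs): return False
            z=min(zn+.008,z0); movel([*(xy+offs[i-1]),z],q(yaw),speed=.1); movel([*(xy+offs[i]),z],q(yaw),speed=.05)
        else: z=zn
    print('end',read_eef_pos(),(np.array(read_ft_force())-f0).round(1),'gap',read_finger_gap(),'off',offs[i],'t',read_time_s())
    return True
E
python3 - <<'E'
from ins import *
yw=np.radians(-85); xy=[.698,.067]
movel([*xy,.155],q(yw)); pause(.3)
print(insert(xy,yw,.155,.0855))
E
```

```text
end [0.69828557 0.06677134 0.0869001 ] [-2.5  0.5  6.9] gap 0.018680473569639557 off (0, 0) t 28.4083
True
```

Run:
```python
from h import *
yw=np.radians(-85)
movel([.698,.067,.0835],q(yw),speed=.03); print(read_eef_pos(),read_ft_force())
move_gripper(.045); movel([.698,.067,.20],speed=.2); movel([.633,.066,.26])
P,im=snap('wrist'); print(tipsz('wrist',P,'pin_mid',.0535)); print(tipsz('wrist',P,'well1',.058))
P,im=snap('side'); print(tipsz('side',P,'pin_mid',.0535)); print(tipsz('side',P,'fresh1_mid',.0525))
P,im=snap('top'); print(tipsz('top',P,'fresh1_mid',.0525)); print(tipsz('top',P,'spent_mid',.1105)); print(read_time_s())
P=camera_params('side');p=proj(P,'side',[.65,.067,.1]).astype(int);im=read_camera('side')
cv2.imwrite('pics/s7.png',cv2.resize(im[p[1]-60:p[1]+60,p[0]-150:p[0]+50,::-1],None,fx=4,fy=4))
```

```text
[0.69869111 0.06617746 0.08687454] [-4.66903846 -0.03748792 11.87145723]
[([281, 125], 0.72, [0.7015, 0.0661]), ([528, 325], 0.69, [0.4421, -0.3868]), ([118, 246], 0.46, [0.5429, 0.2587])]
[([199, 195], 0.88, [0.6174, 0.1507]), ([334, 281], 0.87, [0.526, -0.0138]), ([236, 282], 0.76, [0.5145, 0.1032]), ([371, 192], 0.6, [0.639, -0.041])]
[([304, 363], 0.94, [0.3261, -0.3077]), ([316, 294], 0.78, [0.4544, -0.202]), ([386, 366], 0.67, [0.4301, -0.3986]), ([309, 204], 0.41, [0.6872, 0.067])]
[]
[]
[([228, 208], 0.83, [0.5089, 0.1028]), ([384, 246], 0.38, [0.4178, -0.2943])]
30.9583
```

View pics/s7.png

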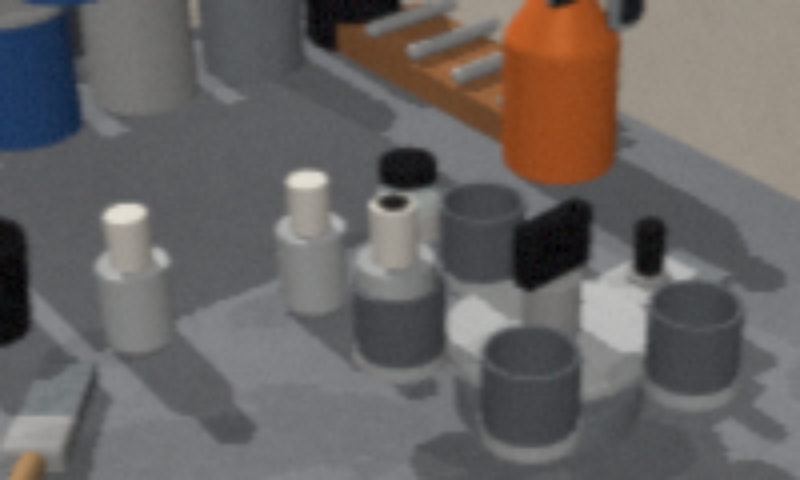

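The pin stands home in the ear at crop (650,250). Two fresh cartridges stand at crop (135,275) and (310,240), and the spent one with its dark mouth is at (395,280). Next is the spent cartridge.

Run:
```python
from ins import *
yw=np.radians(-85)
move_gripper(.06); move_ptp([.49,.105,.25],q(yw))
P,im=snap('wrist'); print(tipsz('wrist',P,'spent_mid',.1105,2)); print(tipsz('wrist',P,'well1',.058)); print(tipsz('wrist',P,'fresh1_mid',.0525))
d=tip_of('wrist','spent_mid')[0]; x,y=onz(P,'wrist',d['at'],.1105)[:2]
if np.hypot(x-.512,y-.106)>.012: raise SystemExit('odd')
x,y=(x+.512)/2,(y+.106)/2
movel([x,y,.20],q(yw)); movel([x,y,.147],speed=.08)
move_gripper(0,effort=60); print(x,y,read_finger_gap(),read_grasp_force(),read_ft_force())
movel([x,y,.275],speed=.12); print(read_finger_gap(),read_ft_force())
P,im=snap('top'); print('tray',tipsz('top',P,'tray',0))
move_ptp([.55,-.15,.275],q(yw)); move_ptp([.559,-.333,.22],q(yw)); pause(.2)
print(read_finger_gap(),read_ft_force())
P,im=snap('wrist'); print('spent',tipsz('wrist',P,'spent_mid',.18)); print('tray',tipsz('wrist',P,'tray',0))
print(proj(P,'wrist',[.559,-.333,.1835]),read_time_s())
```

```text
[([279, 182], 0.86, [0.5086, 0.1035])]
[([420, 72], 0.78, [0.6397, -0.0411]), ([243, 68], 0.75, [0.6174, 0.1507]), ([383, 170], 0.68, [0.5248, -0.0092])]
[]
0.5103056529738872 0.10477375293122297 0.027090500161124496 58.83037269115448 [-0.67170388  0.92022149  4.08811109]
0.026706600314790302 [-0.07556533 -0.45656275 -1.96937787]
tray [([386, 195], 0.71, [0.5693, -0.3342]), ([359, 139], 0.48, [0.7301, -0.2596])]
0.026921187977757288 [ 0.28308342 -0.4538458  -2.34426026]
spent [([276, 240], 0.61, [0.5593, -0.3309])]
tray [([277, 185], 0.8, [0.5619, -0.3315]), ([33, 111], 0.69, [0.6415, 0.0122])]
[279.46294902 242.66574274] 37.4083
```

Run:
```python
from ins import *
yw=np.radians(-85)
movel([.561,-.333,.11],q(yw),speed=.15)
print(insert([.561,-.333],yw,.11,.093,step=.003,fmax=4,offs=[(0,0)]*8))
move_gripper(.06); movel([.561,-.333,.22],speed=.2)
P,im=snap('side'); print('spent',tipsz('side',P,'spent_mid',.0575))
P,im=snap('top','t8.png'); print('spent',tipsz('top',P,'spent_mid',.0575)); print([(n,d['at'],d['confidence']) for n in('fresh1_mid',) for d in look_for('top',n)]); print(read_time_s())
for a in [(170,198),(154,245)]: print(onz(P,'top',a,.1)[:2])
```

```text
contact z 0.095 off (0, 0) [-1.1  1.   7.7]
end [ 0.56195851 -0.33343744  0.09497712] [-1.1  1.   7.7] gap 0.026975390196955485 off (0, 0) t 39.7917
True
spent [([400, 303], 0.92, [0.5646, -0.3274])]
spent []
[]
41.2417
[0.53432518 0.25316295]
[0.41322816 0.28785031]
```

View pics/t8.png

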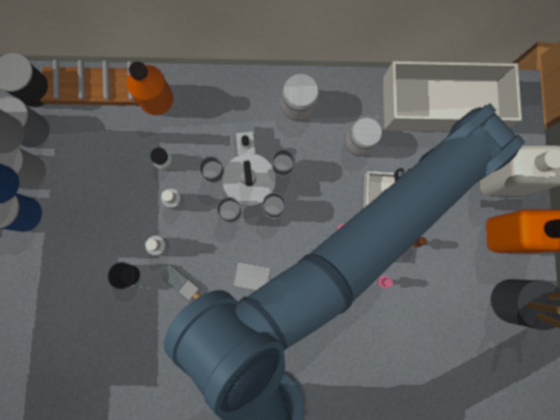

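```bash
cat > fr.py <<'E'
from ins import *
def fetch(x,y,yaw):
    move_gripper(.06)
    move_ptp([x-.02,y,.26],q(yaw)); P,im=snap('wrist')
    c=[(onz(P,'wrist',d['at'],.0525)[:2],d['confidence']) for d in tip_of('wrist','fresh1_mid')]; print('tip',c)
    l=[(onz(P,'wrist',d['at'],.05)[:2],d['confidence']) for d in look_for('wrist','fresh1_mid')]; print('look',l)
    cv2.imwrite('pics/f_%d.png'%(y*1000),im[:,:,::-1])
    c=[a for a,_ in c+l if np.hypot(a[0]-x,a[1]-y)<.06]
    if not c: return None
    x,y=c[0]
    movel([x,y,.16],q(yaw)); movel([x,y,.0895],speed=.08); move_gripper(0,effort=60)
    print('grip',x,y,read_finger_gap(),read_grasp_force(),read_ft_force())
    movel([x,y,.27]); pause(.2); print('lift',read_finger_gap(),read_ft_force())
    return x,y
def deliver(w,yaw):
    move_ptp([*w,.27],q(yaw)); movel([*w,.205],q(yaw)); pause(.2); print('pre',read_finger_gap(),read_ft_force())
    ok=insert(w,yaw,.205,.1465,step=.005,fmax=10); print(ok); return ok
E
python3 - <<'E'
from fr import *
yw=np.radians(-85)
movel([.561,-.333,.30]); move_ptp([.5,.02,.32],q(yw))
if fetch(.534,.253,yw): 
    if deliver([.6185,.153],yw):
        move_gripper(.055); e=read_eef_pos(); movel([e[0],e[1],.27],speed=.2)
print(read_time_s())
E
```

```text
tip []
look []
44.5917
```

View pics/f_253.png

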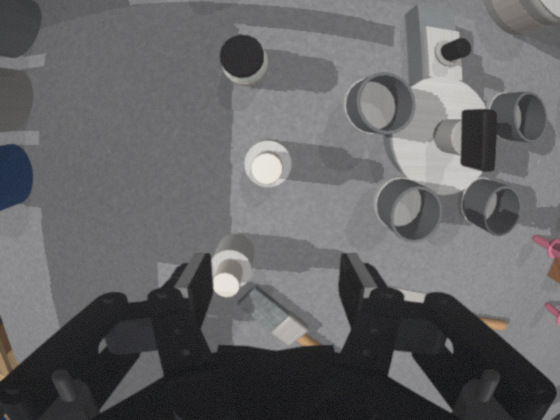

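The fresh cartridges show neck tops at (266,169) and (226,284), but the network misses them. I'll segment the bright neck top instead.

```bash
python3 - <<'E'
s=open('fr.py').read()
a=s.index("    c=[(onz"); b=s.index("    movel([x,y,.16]")
s=s[:a]+'''    p=proj(P,'wrist',[x,y,.105]); m=(im.min(2)>195).astype(np.uint8)
    n,_,st,ce=cv2.connectedComponentsWithStats(m)
    k=[i for i in range(1,n) if 250<st[i,4]<2500 and np.hypot(*(ce[i]-p))<80]
    print('blobs',p,[(ce[i].round(),st[i,2:]) for i in k])
    if not k: return None
    i=min(k,key=lambda i:np.hypot(*(ce[i]-p))); x,y=onz(P,'wrist',st[i,:2]+st[i,2:4]/2,.105)[:2]
    print('at',x,y)
    if dry: return None
'''+s[b:]
s=s.replace("def fetch(x,y,yaw)","def fetch(x,y,yaw,dry=False)")
open('fr.py','w').write(s)
E
python3 - <<'E'
from fr import *
fetch(.534,.253,np.radians(-85),dry=True)
E
```

```text
blobs [277.2238441  176.42290608] [(array([267., 162.]), array([  39,   42, 1095], dtype=int32))]
at 0.5468426302194233 0.2632545886328951
```

```bash
sed -i 's/im.min(2)>195/im.min(2)>THR/; s/250<st/150<st/; s/^from ins import \*/from ins import *\nTHR=215/' fr.py
python3 - <<'E'
import fr
from fr import *
im=cv2.imread('pics/f_253.png').min(2); print(im[169,245:292:3],im[140:195:4,267])
for t in (205,215,222,228): fr.THR=t; fr.fetch(.534,.253,np.radians(-85),dry=True)
P=camera_params('wrist'); print(onz(P,'wrist',(266.5,168.5),.105))
E
```

```text
[183 199 198 222 222 220 221 220 220 219 217 218 191 156 155 140] [147 202 204 135 221 221 221 221 220 219 218 188 139 128]
blobs [277.07637103 176.51145146] [(array([268., 167.]), array([ 31,  30, 679], dtype=int32))]
at 0.5413657476561535 0.2617142989632384
blobs [277.10285694 176.50346859] [(array([268., 167.]), array([ 28,  28, 616], dtype=int32))]
at 0.5413963581124661 0.26127257104295437
blobs [277.10140124 176.50357831] []
blobs [277.1006493  176.50368234] []
[0.54072547 0.2635667  0.105     ]
```

```bash
sed -i 's/THR=215/THR=207/' fr.py
python3 - <<'E'
from fr import *
yw=np.radians(-85)
if fetch(.541,.262,yw): 
    if deliver([.6185,.153],yw):
        move_gripper(.055); e=read_eef_pos(); movel([e[0],e[1],.27],speed=.2)
print(read_time_s())
E
```

```text
blobs [277.78080401 176.58471217] [(array([278., 175.]), array([ 29,  30, 667], dtype=int32))]
at 0.54161542171689 0.26137596528746304
grip 0.54161542171689 0.26137596528746304 0.026986562418230095 58.880680203437805 [-0.30695792 -0.30167026  4.73779269]
lift 0.026821208569241355 [-0.19365943 -0.78307281 -3.00034159]
pre 0.026559767629966792 [-0.49593723 -0.20130917 -2.26932778]
end [0.62031411 0.15265391 0.14850424] [-0.4  0.3  6.6] gap 0.026718616065603988 off (0, 0) t 55.8833
True
57.0333
```

Run:
```python
from fr import *
yw=np.radians(-85)
if fetch(.416,.292,yw): 
    if deliver([.5105,.105],yw):
        move_gripper(.055); e=read_eef_pos(); movel([e[0],e[1],.27],speed=.2)
print(read_time_s())
movel([.5,0,.42]); move_ptp([.45,-.25,.42],q(yw))
P,im=snap('side','s9.png'); P,im=snap('top'); cv2.imwrite('pics/t9.png',cv2.resize(im[100:310,90:430,::-1],None,fx=2.3,fy=2.3))
```

```text
blobs [276.35140306 177.96103037] [(array([272., 177.]), array([ 30,  30, 680], dtype=int32))]
at 0.41561333917016935 0.29608723479711846
grip 0.41561333917016935 0.29608723479711846 0.027098945685415737 58.86221945285797 [-1.3722897  -1.59679069  6.14965775]
lift 0.02680649338798137 [ 0.32751602 -0.52094681 -2.51111746]
pre 0.02670098832006547 [-0.02925197  0.15040659 -3.23933145]
contact z 0.1484 off (0, 0) [-1.4 -0.7 10.7]
end [0.51232146 0.10536523 0.14844004] [-1.4 -0.7 10.7] gap 0.026628978100123095 off (0, 0) t 66.8
True
67.95
```

View pics/s9.png

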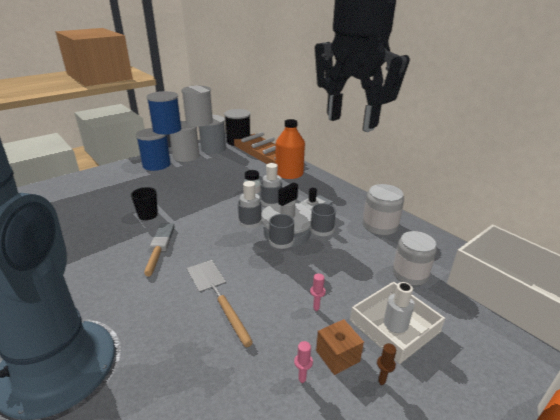

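View pics/t9.png

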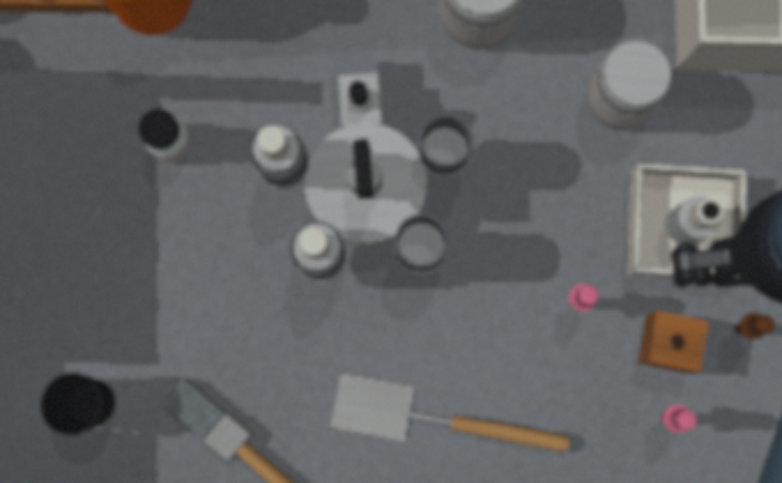

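The side and top views show both fresh cartridges seated (top crop (275,150) and (317,245)). The pin is in the ear (358,93) and the spent cartridge is upright in the tray (705,215). No other fresh cartridge is on the bench, and the jar, tin and cup stand where they were.

```bash
python3 -c "
from h import *
print(read_eef_pos(),read_time_s(),sign_off())"
```

```text
the job is handed in; nothing more can be done
[ 0.45132877 -0.24725019  0.41972056] 70.425 None
```

The job is handed in at about 70 s: table locked with the pin home, spent cartridge upright in the tray, both fresh cartridges seated in tubes 1 and 2, and the tin, jar and cup undisturbed; `sign_off` returned no verdict.

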